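# Top weighing cup onto the balance

### The job

Take only the top cup from the nest of blue weighing cups, without lifting the next one with it, and stand it upright in the middle of the balance pan. Leave the other blue cups nested and standing where they are, and do not disturb the nest of white cups.

Things in the scene. Friction and masses are not known exactly. Their poses are not given: they have to be found in the camera images.
- blue_top_center (a point): centre, 25 mm above the foot, of the top cup in a nest of three blue plastic weighing cups. Each cup: round, open top, 50 mm high, foot 36 mm across, widening to 53 mm; upright collar 58 mm across over the uppermost 9 mm; wall 2 mm; 20 g. They nest loosely, 20 mm apart in height (nest 90 mm), so the top cup shows its upper 20 mm above the next rim: grip there, across the collar. z: cup axis, up
- blue_next_center (a point): the same point of the second blue cup, 20 mm lower; it and the third cup, which stands on the worktop, must stay
- pan (a point): centre of the upper face of the round steel pan, 100 mm across, 50 mm above the worktop, on a low white bench balance (165 x 130 mm, housing 36 mm high) that is fixed to the worktop; z up. The balance's front, with its display, faces the robot roughly.
- white_top_center (a point): the same point of the top cup in a nest of three equal cups in white, a bystander; the two nests stand at least 100 mm apart, centre to centre, and may have changed places
Not all that is in view belongs to the job. Leave any yellow look-alike of the part that bears blue_top_center alone.

How it is judged:
On the way:
1. the top blue cup is lifted clear out of the nest, the next one staying down (height (world z) of blue_top_center above 0.095 m and height (world z) of blue_next_center below 0.055 m), for 0.1 s.
At the end, for the whole second after the job is handed in: The top blue cup stands on the pan, within 10 degrees of upright, 20 mm of the pan's centre and 5 mm of its height. The second blue cup is still nested in the third, within 10 degrees of upright and 30 mm of its start; the top white cup is within 20 mm of its start (horizontal distance between blue_top_center and pan below 0.02 m and z of blue_top_center in the frame of pan between 0.02 and 0.03 m and angle between each of blue_top_center, blue_next_center's own z axis and vertical below 0.17 rad and height (world z) of blue_next_center between 0.04 and 0.05 m and distance of blue_next_center from where it was at the start of the episode below 0.03 m and distance of white_top_center from where it was at the start of the episode below 0.02 m); the robot touches nothing.
It fails at once if the second blue cup is lifted with the top one (more than 15 mm) (height (world z) of blue_next_center above 0.06 m).
It fails at once if the blue nest is knocked over (angle between blue_next_center's own z axis and vertical above 0.5 rad).
It fails at once if the white nest is disturbed (its top cup moved more than 30 mm) (distance of white_top_center from where it was at the start of the episode above 0.03 m).
It also fails if it takes over 35 s, if anything falls off the work surface, if the arm or the gripper's body presses on something with over 40 N, if the wrist force passes 120 N, or if a joint passes its speed limit or range.

### The arm

A 6-joint arm with a two-finger parallel gripper is mounted at the origin on a cart in front of the work surface, level with it; the furniture and walls round the work are solid. World frame = base frame: x ahead of the robot, y to its left, z up, the work surface at z = 0. Lengths are in m, angles in rad, forces in N, time in s.
With the tool pointing down it reaches from about 0.25 to 0.725 m from the base axis. Payload 4 kg.
Tool frame: the origin (TCP) lies midway between the tips of the shut fingers; the grasp point (between the pads) lies pinch_z behind it (pinch_z is the distance from the TCP to the grasp point, in m); z points along the fingers, y is the direction in which the jaws open and shut (so a half turn about z gives the same grasp; the last joint's range is limited). The gripper opens to 85 mm and grips with 20 to 120 N. Pads are 22 mm wide; open, the fingers measure 114 mm over their backs; the gripper's body (76 mm by 85 mm) begins 54 mm behind the grasp point. The pads swing forward as they close: fully open they stand 13 mm farther back than shut.
Start: joints at [1.175, 0.241, 0.005, 1.335, 0, 1.571], TCP at [0.193, 0.461, 0.193] pointing down, gripper open.
Joint ranges: [-2.72, 2.72], [-1.05, 1.87], [-1.09, 1.28], [-1.99, 2.15], [-1.42, 1.44], [-3.14, 3.14]. Speed limits (rad/s): [2.79, 2.79, 3.14, 3.14, 3.14, 3.14].

### API

Orientations are given as a unit quaternion [x, y, z, w].
In Python, from workcell import * gives the robot as it stands.
- The arm moves only by the tool move_arm, never from a script. Its argument "motion" is a list of rows, each a list of 3 entries, a list of its own where there are three numbers: the finger opening in mm, from 0 to 85.4, then the shift along the tool's x, y, z in units of 50 mm (1.0 is 50 mm), then the turn about the tool's z in units of 6 degrees (1.0 is 6 degrees). In form: [[claw, [dx, dy, dz], roll], ...]. A call has exactly 10 rows; each row is the pose to reach, as a shift and turn from the pose commanded when the call began, along the tool's axes at that moment; what a row does not reach only later rows make up. A row lasts 1/10 s, in which the tool goes at most 50 mm and 8.59 degrees, less where a joint would pass 70% of its speed; a pose out of reach is approached as far as the arm can. A call with a gripper value outside its range is refused whole. The fingers move at their own pace and stop on an object; the grip force is fixed at half the most. Time passes only in rows, so rows that repeat a pose let the fingers close, or fill a call up. It gives the time, the measured TCP pose, the force and the opening at its end, in the units of the state.
- get_obs(): the state, without advancing time (a new reading comes with each control period).
- camera(name): name is "scene" or "top" or "wrist"; returns a dict with "color" (480x640x3 uint8, red, green, blue), "fx", "fy", "cx", "cy" (pixels), "distortion" ([k1, k2, p1, p2, k3] as OpenCV has them; the pictures are not rectified), "rvec" (rotation vector, rad) and "tvec" (3), from world to camera coordinates, as OpenCV has them; the wrist camera has in their place "mount" (4x4, takes a point from camera to tool coordinates, whose origin is the TCP and whose axes are the flange's). Camera axes: x right, y down, z forward; pixel columns grow to the right and rows downward; lengths in m; the calibration is good to about 2 mm. A picture is of the moment at which its call begins: read the wrist's pose just before it. There is no depth.
- job_done(): hands the job in, once; it reports no verdict.
The state is a dict: "clock": time; "joint_pos": joint angles; "joint_vel": joint speeds; "tau": joint torques, N m; "eef_pos": TCP position; "tool_rot": TCP orientation; "ft_force": force on the tool from outside, world axes, zero at the start; "ft_torque": the same for the moment, N m; "grip_width": finger opening in m.
Only numpy, scipy, OpenCV 4.12 (cv2) and the standard library are available. Lean on these libraries where they do the work, as an engineer would, in place of code of your own. Each camera call takes 0.05 s, during which the arm holds its last target.

## Working session

There is one attempt and no reset: what is moved stays moved. The work goes in short steps, Python scripts to look and compute and a tool call to move; the robot and the scene stay as the last step left them, time stands still between calls to the robot, and variables do not carry over. Pictures are saved under pics/ and viewed, and the job is handed in when it is done.

Besides the shell and the picture viewer there is one more tool, called after "Request:" by a JSON object that holds its "method" and its "body". move_arm: Moves the arm, as the interface text tells. Its arguments: {"type":"object","properties":{"motion":{"type":"array","items":{"type":"array"}}},"required":["motion"]}

```bash
ls; mkdir -p pics
python3 - <<'E'
from workcell import *
import cv2
print(get_obs())
for n in ["scene","top","wrist"]:
    c=camera(n); cv2.imwrite(f"pics/{n}0.png",c["color"][:,:,::-1])
    print(n,{k:v for k,v in c.items() if k!="color"})
import workcell; print([n for n in dir(workcell) if n[0]!='_'])
E
```

```text
pics
{'clock': 0.0, 'joint_pos': array([1.17500154e+00, 2.41436885e-01, 3.72914062e-03, 1.33520203e+00,
       8.29848597e-06, 1.57081517e+00]), 'joint_vel': array([-6.03578391e-04,  3.53646242e-05, -1.40219732e-03,  1.62039414e-03,
        3.57650075e-04, -1.48557838e-03]), 'tau': array([-1.62835811e-03, -3.72319973e+01,  2.52406991e+01,  1.69805204e-02,
       -6.02596424e-05,  9.53655331e-06]), 'eef_pos': array([0.19249401, 0.46069008, 0.19250298]), 'tool_rot': array([ 1.96617327e-01,  9.80479735e-01, -1.03528324e-03, -2.11818707e-04]), 'ft_force': array([-0.53466764,  0.05967061, -0.45297291]), 'ft_torque': array([ 0.04707267, -0.01152146,  0.01699244]), 'grip_width': 0.08545518555520339}
scene {'fx': 539.0274678375787, 'fy': 539.0274678375787, 'cx': 325.59934209480195, 'cy': 248.02014012349105, 'distortion': array([0.04129665, 0.        , 0.        , 0.        , 0.        ]), 'rvec': array([ 2.1810793 , -0.67416722,  0.33711986]), 'tvec': array([-0.48397111,  0.14991177,  0.89822343])}
top {'fx': 608.5243768992073, 'fy': 608.5243768992073, 'cx': 320.21398838381754, 'cy': 228.86228808168138, 'distortion': array([-0.04137457,  0.        ,  0.        ,  0.        ,  0.        ]), 'rvec': array([ 2.14242945, -2.12580214,  0.10261841]), 'tvec': array([-0.16579402,  0.48719345,  1.02181199])}
wrist {'fx': 353.6623473696382, 'fy': 353.6623473696382, 'cx': 319.46488998830097, 'cy': 242.01360379661838, 'distortion': array([-0.02071639,  0.        ,  0.        ,  0.        ,  0.        ]), 'mount': array([[ 1.64162321e-04, -9.65134698e-01, -2.61753679e-01,
         6.47919347e-02],
       [ 9.99999773e-01,  3.29331523e-04, -5.87143596e-04,
         5.92154270e-04],
       [ 6.52876395e-04, -2.61753524e-01,  9.65134533e-01,
        -1.79123389e-01],
       [ 0.00000000e+00,  0.00000000e+00,  0.00000000e+00,
         1.00000000e+00]])}
['Unreachable', 'camera', 'get_obs', 'job_done', 'pinch_z']
```

View pics/scene0.png

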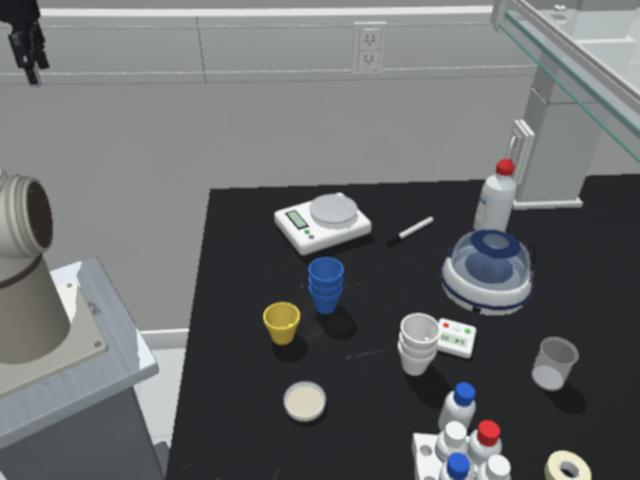

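View pics/top0.png

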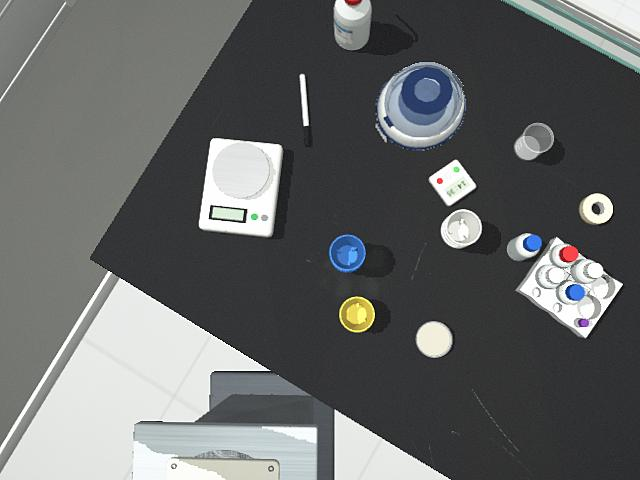

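View pics/wrist0.png

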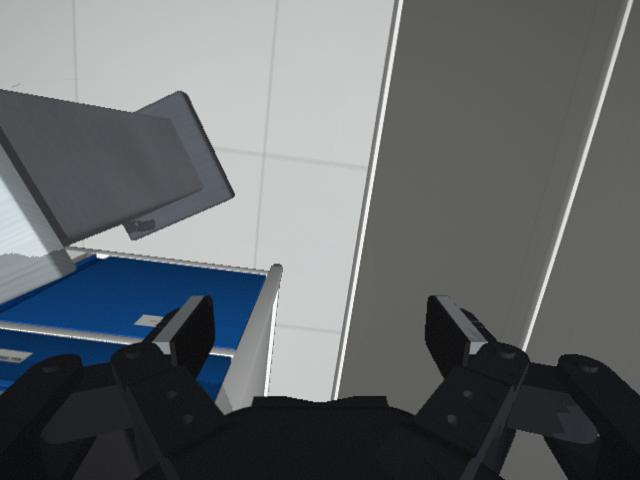

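```bash
python3 -c "
from workcell import *
print(pinch_z if not callable(pinch_z) else pinch_z())"
```

```text
0.0187
```

```bash
cat > h.py <<'E'
import numpy as np, cv2
from scipy.spatial.transform import Rotation as R
def ray(c,uv,pose=None):
    K=np.array([[c["fx"],0,c["cx"]],[0,c["fy"],c["cy"]],[0,0,1.]])
    p=cv2.undistortPoints(np.array([[uv]],float),K,c["distortion"])[0,0]
    d=np.array([p[0],p[1],1.])
    if "rvec" in c:
        M=cv2.Rodrigues(c["rvec"])[0]; return -M.T@c["tvec"], M.T@d
    T=np.eye(4);T[:3,:3]=R.from_quat(pose[1]).as_matrix();T[:3,3]=pose[0]
    T=T@c["mount"]; return T[:3,3],T[:3,:3]@d
def atz(c,uv,z,pose=None):
    o,d=ray(c,uv,pose); return o+d*(z-o[2])/d[2]
def proj(c,P,pose=None):
    K=np.array([[c["fx"],0,c["cx"]],[0,c["fy"],c["cy"]],[0,0,1.]])
    P=np.atleast_2d(np.array(P,float))
    if "rvec" in c: rv,tv=c["rvec"],c["tvec"]
    else:
        T=np.eye(4);T[:3,:3]=R.from_quat(pose[1]).as_matrix();T[:3,3]=pose[0]
        T=np.linalg.inv(T@c["mount"]); rv=cv2.Rodrigues(T[:3,:3])[0];tv=T[:3,3]
    return cv2.projectPoints(P,rv,tv,K,c["distortion"])[0][:,0]
def circ(x,y,z,r,n=24):
    a=np.linspace(0,2*np.pi,n,endpoint=False); return np.c_[x+r*np.cos(a),y+r*np.sin(a),np.full(n,z)]
E
python3 - <<'E'
from workcell import *
from h import *
c=camera("top");im=c["color"][:,:,::-1].copy()
def crop(im,x,y,w,h,s): return cv2.resize(im[y:y+h,x:x+w],None,fx=s,fy=s,interpolation=cv2.INTER_CUBIC)
cv2.imwrite("pics/a.png",np.hstack([crop(im,190,130,100,112,4),crop(im,310,225,80,112,4)]))
b=im.astype(int)
m=((b[:,:,0]>110)&(b[:,:,0]-b[:,:,2]>60)); m[:220]=0;m[290:]=0;m[:,:320]=0;m[:,380:]=0
ys,xs=np.nonzero(m);print(xs.min(),xs.max(),ys.min(),ys.max())
for uv,z in [((347.5,253),.09),((461.5,229),.09),((242.5,170),.05),((357,314.5),.05)]: print(uv,atz(c,uv,z))
E
```

```text
329 365 234 272
(347.5, 253) [ 0.44119175 -0.20888454  0.09      ]
(461.5, 229) [ 0.48130769 -0.39297141  0.09      ]
(242.5, 170) [ 0.58758245 -0.02743507  0.05      ]
(357, 314.5) [ 0.34257518 -0.22538321  0.05      ]
```

View pics/a.png

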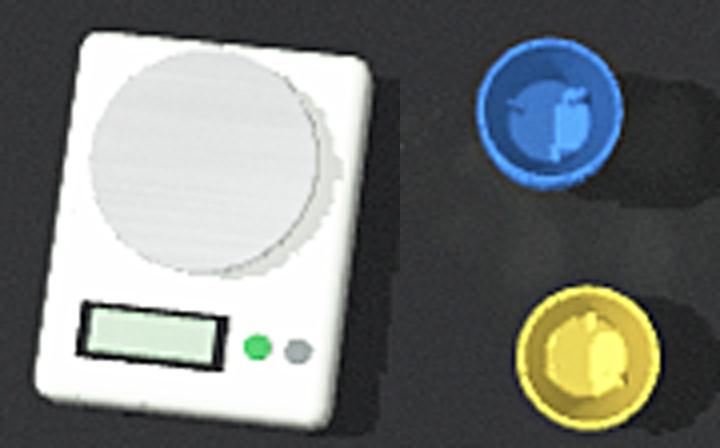

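Run:
```python
from workcell import *
from h import *
c=camera("top");s=camera("scene")
B=atz(c,(347.5,253.3),.09);P=atz(c,(240.9,170.6),.05);print(B,P)
def draw(c,boxes):
    im=c["color"][:,:,::-1].copy();im=cv2.resize(im,None,fx=5,fy=5,interpolation=cv2.INTER_CUBIC)
    for (x,y,z,r,col) in [(*B[:2],.09,.029,(0,255,0)),(*B[:2],.07,.029,(0,255,255)),(*P[:2],.05,.05,(0,0,255))]:
        q=proj(c,circ(x,y,z,r))
        for p in q: cv2.circle(im,tuple(np.int32((p+.5)*5)),1,col,-1)
    return np.hstack([im[y*5:(y+70)*5,x*5:(x+w)*5] for x,y,w in boxes])
a=draw(c,[(205,135,75),(312,215,70)]);b=draw(s,[(300,180,75),(290,250,70)])
n=min(a.shape[1],b.shape[1]);o=np.vstack([a[:,:n],b[:,:n]]);cv2.imwrite("pics/b.png",cv2.resize(o,None,fx=.8,fy=.8))
```

```text
[ 0.44070497 -0.20888672  0.09      ] [ 0.58652109 -0.02468291  0.05      ]
```

View pics/b.png

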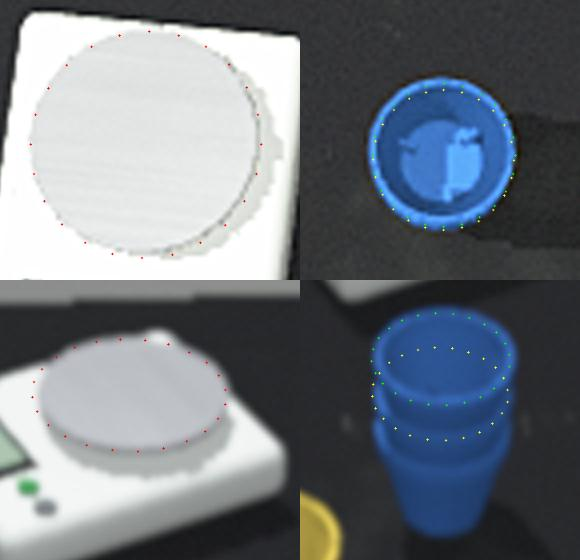

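```bash
cat >> h.py <<'E'
def shift(obs,t):
    M=R.from_quat(obs["tool_rot"]).as_matrix(); return (M.T@(np.array(t)-obs["eef_pos"]))/.05
E
python3 - <<'E'
from workcell import *
from h import *
o=get_obs();print(shift(o,[.441,-.209,.19]))
E
```

```text
[ -9.74993554 -10.45128649   0.06960004]
```

Request:
{"method": "move_arm", "body": {"motion": [[85,[-0.4,-0.43,0],0],[85,[-1.0,-1.07,0],0],[85,[-1.65,-1.77,0],0],[85,[-2.3,-2.47,0],0],[85,[-2.95,-3.16,0],0],[85,[-3.6,-3.86,0],0],[85,[-4.25,-4.56,0],0],[85,[-4.9,-5.25,0],0],[85,[-5.55,-5.95,0],0],[85,[-6.1,-6.54,0],0]]}}

```text
clock: 1.3
eef_pos: [0.3485, 0.0399, 0.1937]
tool_rot: [0.197, 0.98, 0.0, 0.001]
ft_force: [1.0, -0.4, 0.6]
grip_width: 0.0849
```

Run:
```python
from workcell import *
from h import *
o=get_obs();print(o["clock"],o["eef_pos"],o["joint_pos"],o["tool_rot"],shift(o,[.441,-.209,.17]))
```

```text
1.3 [0.34853636 0.0398714  0.19373018] [ 1.14029136e-01 -5.90741313e-02 -3.28866309e-01  1.29973981e+00
 -1.31109654e-04  5.10869028e-01] [1.97120526e-01 9.80379056e-01 1.31942392e-04 6.21715058e-04] [-3.62880997 -3.87610198  0.47688609]
```

Request:
{"method": "move_arm", "body": {"motion": [[85,[-0.5,-0.53,0.1],0],[85,[-1.1,-1.17,0.2],0],[85,[-1.75,-1.87,0.3],0],[85,[-2.4,-2.56,0.4],0],[85,[-2.95,-3.15,0.45],0],[85,[-3.35,-3.58,0.5],0],[85,[-3.63,-3.88,0.5],0],[85,[-3.63,-3.88,0.5],0],[85,[-3.63,-3.88,0.5],0],[85,[-3.63,-3.88,0.5],0]]}}

```text
clock: 2.3
eef_pos: [0.4403, -0.206, 0.1684]
tool_rot: [0.196, 0.981, 0.0, -0.0]
ft_force: [-0.4, -0.5, 0.1]
grip_width: 0.0849
```

Run:
```python
from workcell import *
from h import *
o=get_obs();pose=(o["eef_pos"],o["tool_rot"]);c=camera("wrist")
print(o["clock"],o["eef_pos"],o["joint_pos"],shift(o,[.441,-.209,.07]))
im=c["color"][:,:,::-1].copy();im=cv2.resize(im,None,fx=1.25,fy=1.25)
for z,col in [(.09,(0,255,0)),(.07,(0,255,255))]:
    for p in proj(c,circ(.441,-.209,z,.029),pose): cv2.circle(im,tuple(np.int32((p+.5)*1.25)),1,col,-1)
print(proj(c,[pose[0]],pose))
cv2.imwrite("pics/w1.png",im)
```

```text
2.3 [ 0.44031541 -0.20596474  0.168375  ] [-4.37715757e-01  2.26525209e-01 -7.93230194e-02  1.26569378e+00
  2.64734060e-04 -4.27800317e-02] [-0.03743763 -0.0513473   1.96745796]
[[318.56792169 271.15648998]]
```

View pics/w1.png

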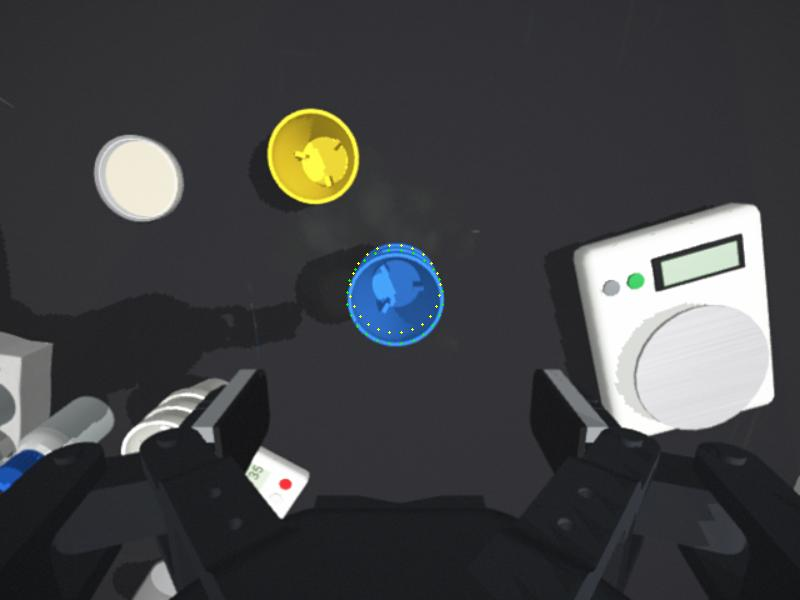

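Run:
```python
from workcell import *
from h import *
c=camera("wrist");I=(np.zeros(3),[0,0,0,1])
for x in(-.011,0,.011):
  for z in (0,-.007,-.013,-.02): print(x,z,(proj(c,[[x,-.0425,z],[x,.0425,z]],I)*1.25).round(0).tolist())
```

```text
-0.011 0 [[301.0, 363.0], [496.0, 363.0]]
-0.011 -0.007 [[297.0, 369.0], [499.0, 369.0]]
-0.011 -0.013 [[294.0, 375.0], [502.0, 375.0]]
-0.011 -0.02 [[290.0, 383.0], [506.0, 383.0]]
0 0 [[299.0, 339.0], [497.0, 339.0]]
0 -0.007 [[296.0, 345.0], [501.0, 345.0]]
0 -0.013 [[292.0, 350.0], [504.0, 350.0]]
0 -0.02 [[288.0, 357.0], [508.0, 357.0]]
0.011 0 [[298.0, 314.0], [499.0, 314.0]]
0.011 -0.007 [[294.0, 319.0], [502.0, 319.0]]
0.011 -0.013 [[291.0, 324.0], [506.0, 324.0]]
0.011 -0.02 [[286.0, 330.0], [510.0, 330.0]]
```

Run:
```python
from workcell import *
from h import *
c=camera("wrist");im=c["color"][:,:,::-1]
cv2.imwrite("pics/w2.png",cv2.resize(im[270:430,410:570],None,fx=3.7,fy=3.7,interpolation=cv2.INTER_CUBIC))
s=camera("scene");im=s["color"][:,:,::-1]
cv2.imwrite("pics/s2.png",cv2.resize(im[170:330,230:400],None,fx=3.7,fy=3.7,interpolation=cv2.INTER_CUBIC))
```

```text
(no output)
```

View pics/w2.png

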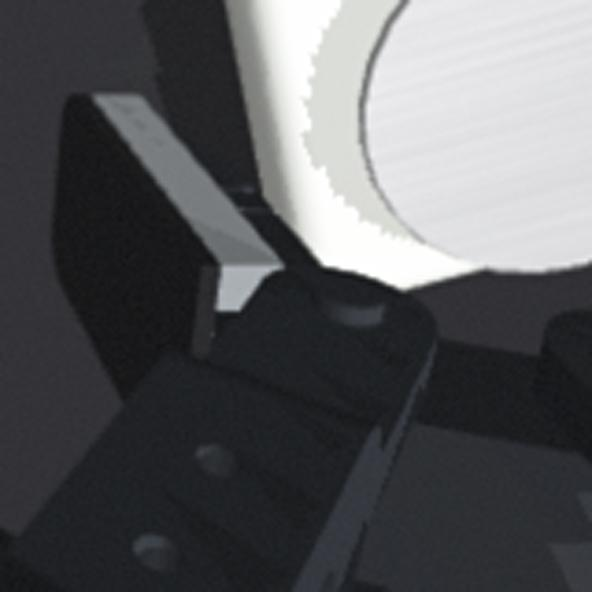

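View pics/s2.png

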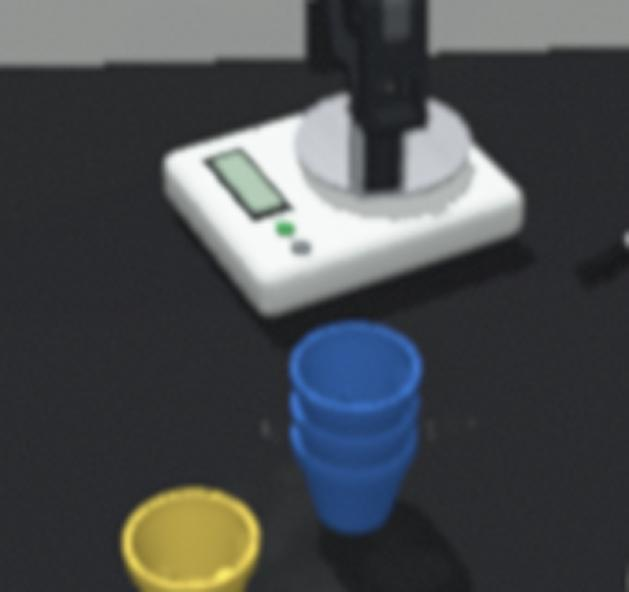

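Run:
```python
from workcell import *
from h import *
o=get_obs();M=R.from_quat(o["tool_rot"]).as_matrix();s=camera("scene")
for y in(-.0425,.0425):
  for z in (0,-.013,-.03,-.046): print(y,z,proj(s,[o["eef_pos"]+M@[x,y,z] for x in (-.011,.011)]).round(1).tolist())
c=camera("wrist")
I=(np.zeros(3),[0,0,0,1])
for q in ((428.9,295.7),(424.9,337.6)):
  oo,d=ray(c,q,I)
  for x in(-.011,.011): print(q,x,oo+d*(x-oo[0])/d[0])
  print(oo+d*(.0425-oo[1])/d[1])
```

```text
-0.0425 0 [[337.1, 246.9], [323.1, 248.6]]
-0.0425 -0.013 [[337.4, 240.3], [323.2, 242.0]]
-0.0425 -0.03 [[337.7, 231.4], [323.4, 233.2]]
-0.0425 -0.046 [[338.0, 222.9], [323.5, 224.6]]
0.0425 0 [[325.5, 214.9], [312.5, 216.4]]
0.0425 -0.013 [[325.6, 208.4], [312.5, 209.9]]
0.0425 -0.03 [[325.8, 199.9], [312.4, 201.3]]
0.0425 -0.046 [[325.9, 191.6], [312.4, 193.0]]
(428.9, 295.7) -0.011 [-0.011       0.05803156 -0.00743749]
(428.9, 295.7) 0.011 [ 0.011       0.04135743 -0.05727204]
[ 0.00949249  0.0425     -0.05385721]
(424.9, 337.6) -0.011 [-0.011       0.043829   -0.04962452]
(424.9, 337.6) 0.011 [ 0.011       0.03127743 -0.08721349]
[-0.00867058  0.0425     -0.05360455]
```

Request:
{"method": "move_arm", "body": {"motion": [[58,[0,0,0],0],[58,[0,0,0],0],[58,[0,0,0],0],[58,[0,0,0],0],[58,[0,0,0],0],[58,[0,0,0],0],[58,[0,0,0],0],[58,[0,0,0],0],[58,[0,0,0],0],[58,[0,0,0],0]]}}

```text
clock: 3.6
eef_pos: [0.4408, -0.2069, 0.1684]
tool_rot: [0.197, 0.98, 0.0, 0.0]
ft_force: [0.4, 0.1, -0.3]
grip_width: 0.0576
```

Run:
```python
from workcell import *
from h import *
o=get_obs();print(o["eef_pos"],o["grip_width"])
c=camera("wrist");im=c["color"][:,:,::-1]
a=cv2.resize(im[220:380,180:460],None,fx=2.7,fy=2.7,interpolation=cv2.INTER_CUBIC)
cv2.imwrite("pics/w3.png",a)
s=camera("scene");im=s["color"][:,:,::-1]
cv2.imwrite("pics/s3.png",cv2.resize(im[120:280,250:420],None,fx=3.7,fy=3.7,interpolation=cv2.INTER_CUBIC))
```

```text
[ 0.44079414 -0.20693727  0.16840683] 0.05759398347812861
```

View pics/w3.png

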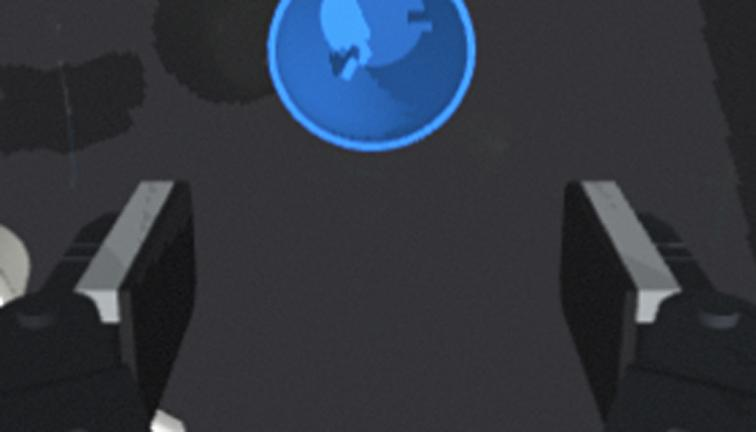

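View pics/s3.png

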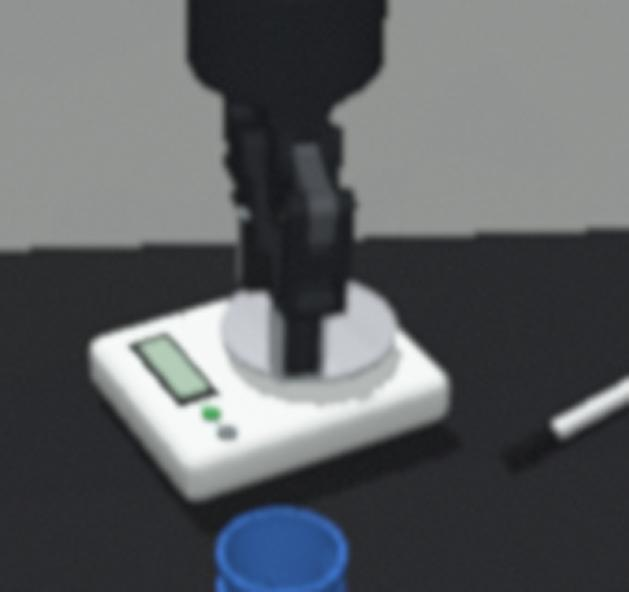

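Run:
```python
from workcell import *
from h import *
o=get_obs();M=R.from_quat(o["tool_rot"]).as_matrix();s=camera("scene")
for z in (0,-.013,-.03,-.04,-.046): print(z,proj(s,[o["eef_pos"]+M@[x,-.0288,z] for x in (-.011,.011)]).round(1).tolist())
c=camera("wrist")
I=(np.zeros(3),[0,0,0,1])
for q in ((389.3,287.4),(387.4,325.6)):
  oo,d=ray(c,q,I)
  print(oo+d*(.0288-oo[1])/d[1])
```

```text
0 [[335.5, 241.8], [321.6, 243.5]]
-0.013 [[335.7, 235.3], [321.7, 237.0]]
-0.03 [[336.0, 226.5], [321.8, 228.1]]
-0.04 [[336.2, 221.2], [321.9, 222.8]]
-0.046 [[336.3, 218.0], [321.9, 219.6]]
[ 0.00959713  0.0288     -0.0458104 ]
[-0.0072608   0.0288     -0.04637124]
```

Run:
```python
from workcell import *
from h import *
o=get_obs();print(o["eef_pos"],o["clock"],shift(o,[.441,-.209,.07]))
```

```text
[ 0.44078949 -0.20693423  0.16841156] 3.8 [-0.01978947 -0.03651717  1.96823103]
```

Request:
{"method": "move_arm", "body": {"motion": [[85,[-0.01,-0.02,0.1],0],[85,[-0.01,-0.02,0.3],0],[85,[-0.02,-0.04,0.6],0],[85,[-0.02,-0.04,0.9],0],[80,[-0.02,-0.04,1.2],0],[80,[-0.02,-0.04,1.5],0],[80,[-0.02,-0.04,1.75],0],[80,[-0.02,-0.04,1.9],0],[80,[-0.02,-0.04,1.96],0],[80,[-0.02,-0.04,1.96],0]]}}

```text
clock: 4.8
eef_pos: [0.4406, -0.209, 0.0699]
tool_rot: [0.197, 0.98, 0.0, -0.0]
ft_force: [0.6, 0.1, -0.2]
grip_width: 0.0797
```

Run:
```python
from workcell import *
from h import *
o=get_obs();pose=(o["eef_pos"],o["tool_rot"]);print(o["eef_pos"],o["grip_width"],o["ft_force"])
c=camera("wrist");im=c["color"][:,:,::-1].copy()
for z,col in [(.09,(0,255,0))]:
    for p in proj(c,circ(.441,-.209,z,.029),pose): cv2.circle(im,tuple(np.int32(p+.5)),1,col,-1)
a=im
s=camera("scene");im=s["color"][:,:,::-1]
b=cv2.resize(im[170:330,250:410],(480,480),interpolation=cv2.INTER_CUBIC)
cv2.imwrite("pics/s4.png",cv2.resize(np.hstack([a,b]),None,fx=.71,fy=.71))
```

```text
[ 0.44061993 -0.2090456   0.06993966] 0.07969017305950794 [ 0.59162664  0.07549812 -0.17932247]
```

View pics/s4.png

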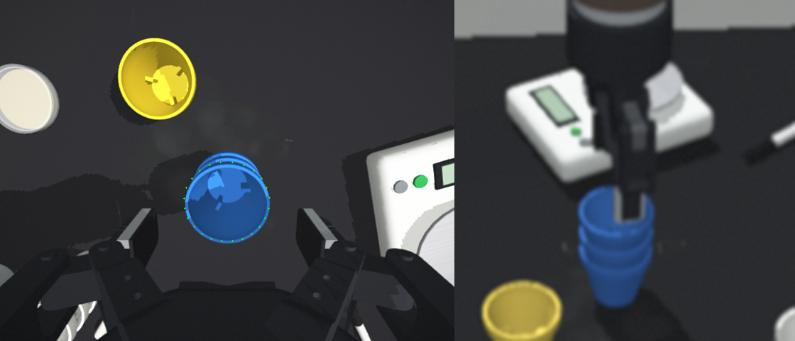

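Request:
{"method": "move_arm", "body": {"motion": [[80,[0,0,0.1],0],[80,[0,0,0.2],0],[80,[0,0,0.3],0],[80,[0,0,0.4],0],[80,[0,0,0.5],0],[80,[0,0,0.6],0],[80,[0,0,0.68],0],[80,[0,0,0.72],0],[80,[0,0,0.72],0],[80,[0,0,0.72],0]]}}

```text
clock: 5.9
eef_pos: [0.4411, -0.2092, 0.0345]
tool_rot: [0.197, 0.98, -0.0, 0.0]
ft_force: [-0.6, -0.0, -0.1]
grip_width: 0.0802
```

Run:
```python
from workcell import *
from h import *
o=get_obs();pose=(o["eef_pos"],o["tool_rot"]);print(o["eef_pos"],o["grip_width"],o["ft_force"])
c=camera("wrist");im=c["color"][:,:,::-1].copy()
M=R.from_quat(o["tool_rot"]).as_matrix()
a=im
s=camera("scene");im=s["color"][:,:,::-1]
b=cv2.resize(im[210:320,270:380],(480,480),interpolation=cv2.INTER_CUBIC)
cv2.imwrite("pics/s5.png",cv2.resize(np.hstack([a,b]),None,fx=.71,fy=.71))
for z in (.07,.075,.08): print(z,proj(s,[[*(o["eef_pos"]+M@[x,-.04,0])[:2],z] for x in (-.011,.011)]).round(1).tolist())
```

```text
[ 0.4410616  -0.20922651  0.03450058] 0.08017993519375098 [-0.57759892 -0.0042086  -0.05318936]
0.07 [[336.4, 293.0], [323.3, 294.9]]
0.075 [[336.4, 290.8], [323.4, 292.7]]
0.08 [[336.5, 288.7], [323.4, 290.5]]
```

View pics/s5.png

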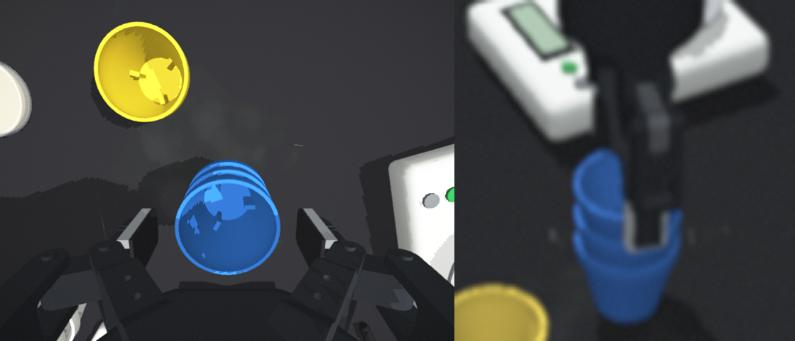

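Request:
{"method": "move_arm", "body": {"motion": [[50,[0,0,0],0],[50,[0,0,0],0],[50,[0,0,0],0],[50,[0,0,0],0],[50,[0,0,0],0],[50,[0,0,0],0],[50,[0,0,0],0],[50,[0,0,0],0],[50,[0,0,0],0],[50,[0,0,0],0]]}}

```text
clock: 7.0
eef_pos: [0.4418, -0.2096, 0.0352]
tool_rot: [0.197, 0.98, -0.0, 0.001]
ft_force: [1.3, -0.4, 5.2]
grip_width: 0.0565
```

Run:
```python
from workcell import *
from h import *
o=get_obs();print(o["eef_pos"],o["grip_width"],o["ft_force"])
c=camera("wrist");a=c["color"][:,:,::-1].copy()
s=camera("scene");im=s["color"][:,:,::-1]
b=cv2.resize(im[210:320,270:380],(480,480),interpolation=cv2.INTER_CUBIC)
cv2.imwrite("pics/s6.png",cv2.resize(np.hstack([a,b]),None,fx=.71,fy=.71))
```

```text
[ 0.44183971 -0.20961464  0.03522257] 0.05653462681231075 [ 1.33087611 -0.39499215  5.16493017]
```

View pics/s6.png

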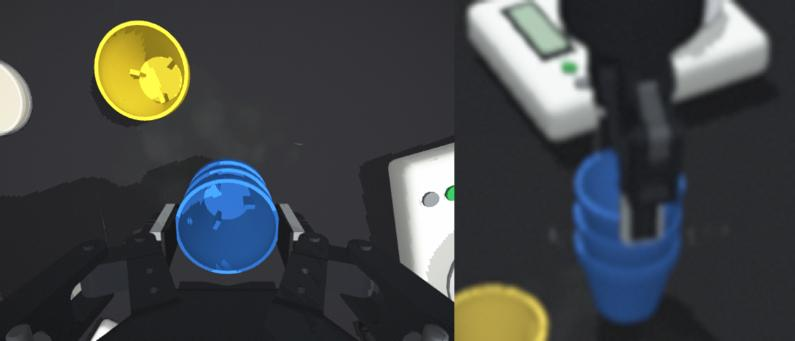

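Request:
{"method": "move_arm", "body": {"motion": [[50,[0,0,-0.04],0],[50,[0,0,-0.1],0],[50,[0,0,-0.18],0],[50,[0,0,-0.28],0],[50,[0,0,-0.38],0],[50,[0,0,-0.5],0],[50,[0,0,-0.65],0],[50,[0,0,-0.85],0],[50,[0,0,-1.1],0],[50,[0,0,-1.3],0]]}}

```text
clock: 8.1
eef_pos: [0.4413, -0.2094, 0.1008]
tool_rot: [0.197, 0.98, -0.0, 0.001]
ft_force: [0.1, 0.8, -0.2]
grip_width: 0.0562
```

Run:
```python
from workcell import *
from h import *
o=get_obs();print(o["eef_pos"],o["grip_width"],o["ft_force"])
print(shift(o,[.5865,-.025,.10]))
c=camera("wrist");a=c["color"][:,:,::-1].copy()
s=camera("scene");im=s["color"][:,:,::-1]
b=cv2.resize(im[190:320,260:390],(480,480),interpolation=cv2.INTER_CUBIC)
cv2.imwrite("pics/s7.png",cv2.resize(np.hstack([a,b]),None,fx=.71,fy=.71))
```

```text
[ 0.44132868 -0.20937371  0.10076951] 0.05615933211095045 [ 0.11319887  0.76365932 -0.23836334]
[-1.25711299  4.5218335   0.01663942]
```

View pics/s7.png

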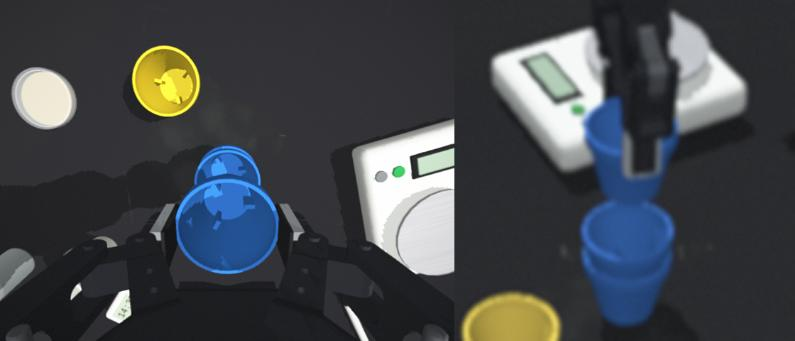

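Request:
{"method": "move_arm", "body": {"motion": [[50,[-0.07,0.24,0],0],[50,[-0.19,0.7,0],0],[50,[-0.36,1.3,0],0],[50,[-0.56,2.0,0],0],[50,[-0.75,2.7,0],0],[50,[-0.94,3.4,0],0],[50,[-1.09,3.95,0],0],[50,[-1.2,4.3,0],0],[50,[-1.25,4.5,0],0],[50,[-1.25,4.5,0],0]]}}

```text
clock: 9.2
eef_pos: [0.5855, -0.0241, 0.0985]
tool_rot: [0.196, 0.981, -0.0, -0.001]
ft_force: [-0.4, -0.3, -0.4]
grip_width: 0.0566
```

Run:
```python
from workcell import *
from h import *
o=get_obs();pose=(o["eef_pos"],o["tool_rot"]);print(o["clock"],o["eef_pos"],o["grip_width"],o["ft_force"],o["joint_pos"])
print(shift(o,[.5865,-.025,.046]))
e=o["eef_pos"]
c=camera("wrist");a=c["color"][:,:,::-1].copy()
s=camera("scene");im=s["color"][:,:,::-1]
t=camera("top")["color"][:,:,::-1]
b=cv2.resize(im[160:260,280:380],(480,480),interpolation=cv2.INTER_CUBIC)
cv2.imwrite("pics/s8.png",cv2.resize(np.hstack([a,b]),None,fx=.71,fy=.71))
```

```text
9.2 [ 0.58553912 -0.02411033  0.09849108] 0.05659224376420923 [-0.39277121 -0.25172711 -0.35673084] [-4.12489182e-02  4.64779120e-01  7.75887373e-02  1.18478239e+00
  1.64565367e-04  3.52359352e-01]
[-0.02579097 -0.00879825  1.04979453]
```

View pics/s8.png

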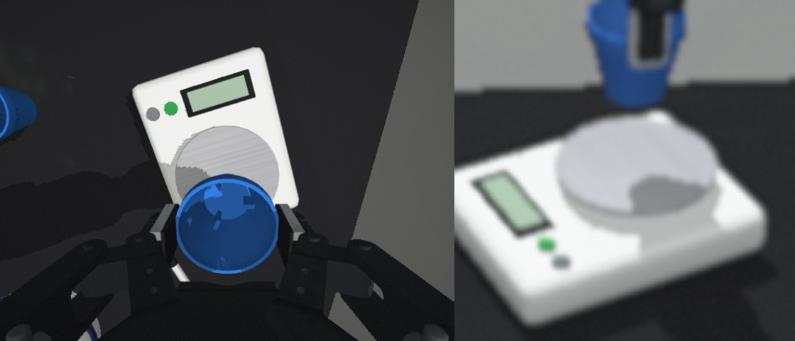

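Request:
{"method": "move_arm", "body": {"motion": [[50,[-0.02,-0.01,0.1],0],[50,[-0.02,-0.01,0.25],0],[50,[-0.02,-0.01,0.45],0],[50,[-0.02,-0.01,0.65],0],[50,[-0.02,-0.01,0.8],0],[50,[-0.02,-0.01,0.9],0],[50,[-0.02,-0.01,0.96],0],[50,[-0.02,-0.01,1.0],0],[50,[-0.02,-0.01,1.02],0],[50,[-0.02,-0.01,1.03],0]]}}

```text
clock: 10.35
eef_pos: [0.5863, -0.0265, 0.0481]
tool_rot: [0.197, 0.98, 0.0, 0.0]
ft_force: [-0.5, 1.1, -0.0]
grip_width: 0.0564
```

Run:
```python
from workcell import *
from h import *
o=get_obs();print(o["clock"],o["eef_pos"],o["grip_width"],o["ft_force"])
a=camera("wrist")["color"][:,:,::-1].copy()
s=camera("scene");im=s["color"][:,:,::-1]
b=cv2.resize(im[160:260,280:380],(480,480),interpolation=cv2.INTER_CUBIC)
cv2.imwrite("pics/s9.png",cv2.resize(np.hstack([a,b]),None,fx=.71,fy=.71))
```

```text
10.35 [ 0.58634013 -0.02650105  0.04811519] 0.05636830267309958 [-0.45454393  1.13069435 -0.02875868]
```

View pics/s9.png

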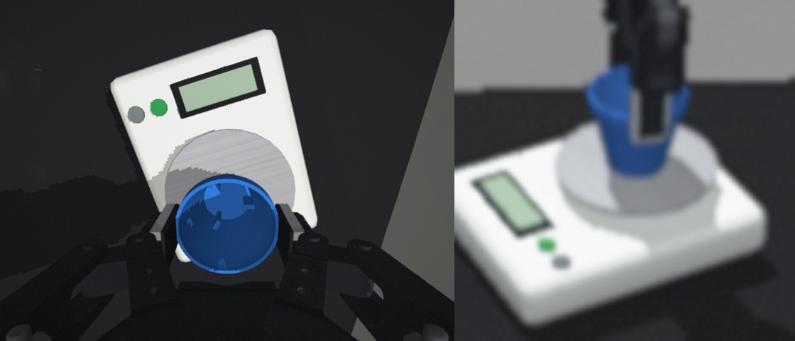

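Request:
{"method": "move_arm", "body": {"motion": [[50,[0,0,0.01],0],[50,[0,0,0.02],0],[50,[0,0,0.03],0],[50,[0,0,0.035],0],[50,[0,0,0.04],0],[50,[0,0,0.045],0],[50,[0,0,0.05],0],[50,[0,0,0.05],0],[50,[0,0,0.05],0],[50,[0,0,0.05],0]]}}

```text
clock: 11.45
eef_pos: [0.5861, -0.0265, 0.0454]
tool_rot: [0.197, 0.98, 0.0, 0.0]
ft_force: [0.1, 0.2, -0.1]
grip_width: 0.0564
```

Request:
{"method": "move_arm", "body": {"motion": [[50,[0,0,0.005],0],[50,[0,0,0.01],0],[50,[0,0,0.015],0],[50,[0,0,0.02],0],[50,[0,0,0.025],0],[50,[0,0,0.03],0],[50,[0,0,0.03],0],[50,[0,0,0.03],0],[50,[0,0,0.03],0],[50,[0,0,0.03],0]]}}

```text
clock: 12.45
eef_pos: [0.5863, -0.0265, 0.0452]
tool_rot: [0.197, 0.98, 0.0, 0.001]
ft_force: [-2.6, 0.1, 8.3]
grip_width: 0.0564
```

Request:
{"method": "move_arm", "body": {"motion": [[50,[0,0,-0.01],0],[50,[0,0,-0.02],0],[58,[0,0,-0.02],0],[60,[0,0,-0.02],0],[63,[0,0,-0.02],0],[68,[0,0,-0.02],0],[75,[0,0,-0.02],0],[82,[0,0,-0.02],0],[85,[0,0,-0.02],0],[85,[0,0,-0.02],0]]}}

```text
clock: 13.45
eef_pos: [0.5861, -0.0265, 0.0449]
tool_rot: [0.197, 0.98, 0.0, 0.0]
ft_force: [0.2, -0.3, 0.7]
grip_width: 0.0852
```

Run:
```python
from workcell import *
from h import *
o=get_obs();print(o["clock"],o["eef_pos"],o["grip_width"],o["ft_force"])
a=camera("wrist")["color"][:,:,::-1].copy()
s=camera("scene");im=s["color"][:,:,::-1]
b=cv2.resize(im[160:260,280:380],(480,480),interpolation=cv2.INTER_CUBIC)
cv2.imwrite("pics/s10.png",cv2.resize(np.hstack([a,b]),None,fx=.71,fy=.71))
```

```text
13.45 [ 0.58611231 -0.02651132  0.04491963] 0.08517005120806485 [ 0.23902691 -0.275587    0.69313482]
```

View pics/s10.png

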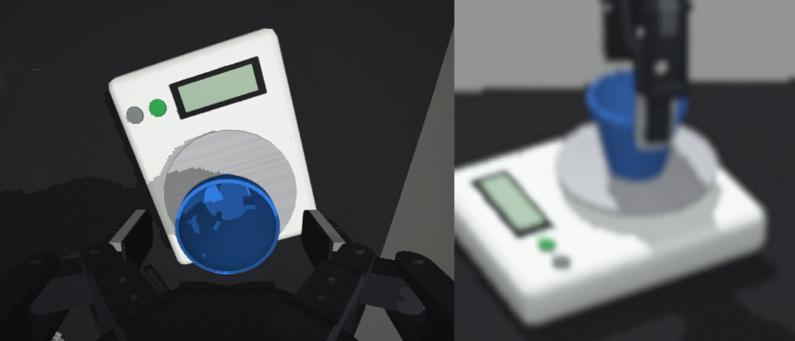

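Cup released and standing upright, with space on both sides of the fingers. Now straight up, then aside.

Request:
{"method": "move_arm", "body": {"motion": [[85,[0,0,-0.1],0],[85,[0,0,-0.25],0],[85,[0,0,-0.5],0],[85,[0,0,-0.8],0],[85,[0,0,-1.2],0],[85,[0,0,-1.6],0],[85,[0,0,-2.0],0],[85,[0,0,-2.3],0],[85,[0,0,-2.5],0],[85,[0,0,-2.5],0]]}}

```text
clock: 14.55
eef_pos: [0.5874, -0.0266, 0.1725]
tool_rot: [0.197, 0.98, 0.0, 0.002]
ft_force: [1.2, -0.2, 0.6]
grip_width: 0.0853
```

Request:
{"method": "move_arm", "body": {"motion": [[85,[0.3,0.3,0],0],[85,[0.8,0.8,0],0],[85,[1.3,1.3,0],0],[85,[1.8,1.8,0],0],[85,[2.3,2.3,0],0],[85,[2.8,2.8,0],0],[85,[3.2,3.2,0],0],[85,[3.4,3.4,0],0],[85,[3.5,3.5,0],0],[85,[3.5,3.5,0],0]]}}

```text
clock: 15.55
eef_pos: [0.4919, 0.2025, 0.1696]
tool_rot: [0.196, 0.981, -0.0, -0.0]
ft_force: [-0.7, -0.1, -0.8]
grip_width: 0.0854
```

Run:
```python
from workcell import *
from h import *
o=get_obs();print(o["clock"],o["eef_pos"])
def dr(c,img):
    im=cv2.resize(img,None,fx=4,fy=4,interpolation=cv2.INTER_CUBIC)
    for (x,y,z,r,col) in [(.441,-.209,.07,.029,(0,255,0)),(.5865,-.025,.10,.029,(0,255,255)),(.5865,-.025,.05,.05,(0,0,255))]:
        for p in proj(c,circ(x,y,z,r)): cv2.circle(im,tuple(np.int32((p+.5)*4)),1,col,-1)
    return im
t=camera("top");s=camera("scene")
a=dr(t,t["color"][:,:,::-1].copy());b=dr(s,s["color"][:,:,::-1].copy())
A=a[4*130:4*300,4*195:4*385];B=b[4*170:4*340,4*270:4*440]
cv2.imwrite("pics/f.png",cv2.resize(np.hstack([A,B[:A.shape[0]]]),None,fx=.55,fy=.55))
cv2.imwrite("pics/ft.png",t["color"][:,:,::-1])
```

```text
15.55 [0.49193372 0.20249855 0.16959363]
```

View pics/f.png

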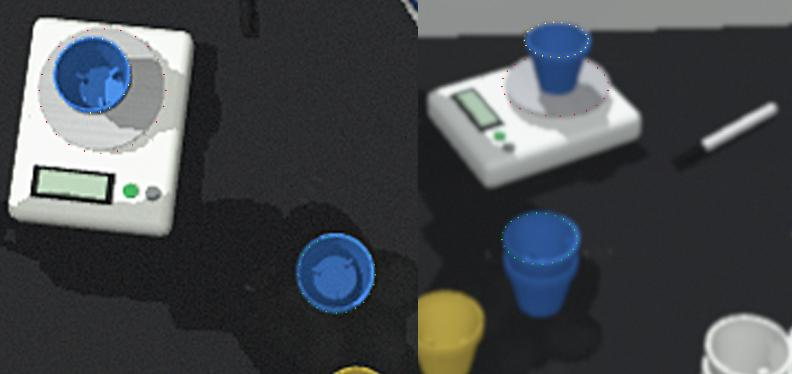

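View pics/ft.png

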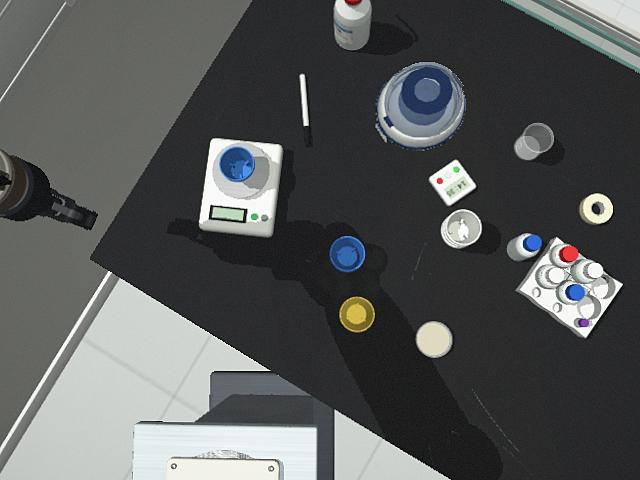

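```bash
python3 -c "
from workcell import *
print(job_done())"
```

```text
the job is handed in; nothing more can be done
None
```

I took the top blue cup alone by its collar, stood it on the balance pan and let go. I then moved the gripper clear and handed the job in at about 15.7 s of the 35 s allowed.

**Lift:** with the cup raised about 65 mm, the pictures showed the other two blue cups still nested and standing.

**Final check:** in the last top and scene views, the cup's rim lies on the circle I predicted, 50 mm above the pan's measured centre, within about 2 mm. It looks upright. The second blue cup's rim is on its original circle, and the white nest sits at the same pixel as at the start, about (461, 229). The yellow cup also looks unmoved.

**Forces:** the largest I read at the end of any move was about 8 N, when the cup touched down on the pan.

**Disagreement:** the finger tips stood about 40 mm behind the reported TCP, where the description implied about 5 mm at the cup's width. The scene and wrist views each showed this, though they differed by about 6 mm. I set the grasp height from the pictures, with TCP z at about 0.035 m, and the cup came out cleanly.

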